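# Nest the mould insert against both stops

## Robot

A 6-joint arm with a two-finger parallel gripper is mounted at the origin on the work surface. World frame = base frame: x ahead of the robot, y to its left, z up, the work surface at z = 0. Lengths are in mm, angles in degrees, forces in N, time in s.
With the tool pointing down it reaches from about 300 to 850 mm from the base axis. Payload 4.2 kg.
Tool frame: the origin (TCP) lies at the very end of the fingers, on their centre line; the grasp point (between the pads) lies 19 mm behind it (hold_point_z is the z of the grasp point in the tool frame, in mm); z points along the fingers, y is the direction in which the jaws open and shut (so a half turn about z gives the same grasp; the last joint's range is limited). The gripper opens to 91 mm and grips with 3 to 60 N. Pads are 32 mm wide; open, the fingers measure 118 mm over their backs; the gripper's body (76 mm by 178 mm) begins 60 mm behind the grasp point.
Start: joints at [-75.057, 18.312, 89.639, -0, 72.044, -1.146], TCP at [159.349, -552.495, 213.976] pointing down, gripper open.
Joint ranges: [-177.97, 177.97], [-48.28, 115.42], [12.27, 149.76], [-77.06, 257.06], [2.81, 150.46], [-146.56, 146.56]. Speed limits (degrees/s): [147.25, 147.25, 180, 180, 180, 180].

## Interface

Orientations are given as [roll, pitch, yaw] about the fixed x, y, z axes, in that order (R = Rz(yaw) Ry(pitch) Rx(roll)).
In Python, from workcell import state, grab_frame, job_done, hold_point_z gives the robot as it stands. The module is installed in compiled form; this text tells all that it offers.
- The arm moves only by the shell command python3 -m creep 'ROWS' [FORCE]. ROWS is JSON, a list of rows, each a list of 7 numbers: the closure, from 0 (fully open) to 1 (shut), then the shift along the tool's x, y, z in mm, then the turn, a rotation vector about the tool's x, y, z in degrees. A call has 1 to 5 rows; each row shifts and turns the commanded pose from where the row before left it, along the tool's axes as they then stand; what a row does not reach is not made up. A row lasts 1/8 s, in which the tool goes at most 62.5 mm and 10.7 degrees, less where a joint would pass 70% of its speed; a pose out of reach is approached as far as the arm can. A call is refused whole if a number of a shift passes 62.5 or a number of a turn 10.7, either way. A call with a gripper value outside its range is refused whole. The fingers move at their own pace and stop on an object; FORCE is the grip in N (left out, the last holds). Time passes only in rows, so rows that do not move let the fingers close. It gives the time, the measured TCP pose, the force and the opening at its end, in the units of the state.
- state(): the state, without advancing time (a new reading comes with each control period).
- grab_frame(name): name is "scene" or "top" or "wrist"; returns a dict with "frame" (420x560x3 uint8, red, green, blue), "fx", "fy", "cx", "cy" (pixels), "k1" (the pictures are not rectified: a ray, as slopes to the right and down, at radius r is drawn at 1 + k1 r^2 times it, then the intrinsics apply), "view" (4x4, takes a point from world to camera coordinates). Camera axes: x right, y down, z forward; pixel columns grow to the right and rows downward; lengths in mm; the calibration is good to about 2 mm. A picture is of the moment at which its call begins. There is no depth.
- job_done(): hands the job in, once; it reports no verdict.
The state is a dict: "time_s": time; "qpos": joint angles; "qvel": joint speeds; "effort": joint torques, N m; "ee_pos": TCP position; "ee_rot": TCP orientation; "force": force on the tool from outside, world axes, zero at the start; "torque": the same for the moment, N m; "gripper_width": finger opening in mm.
Only numpy, scipy, OpenCV 4.12 (cv2) and the standard library are available. Lean on these libraries where they do the work, as an engineer would, in place of code of your own. Each camera call takes 0.05 s, during which the arm holds its last target.

## Task

A setting plug has been left standing in the nest of the locating fixture: lift it out and stand it in the empty compartment of the wooden gauge case, letting go of it. Then take the mould insert with the oblong core and set it flat on the fixture's plate, its long side along the long stop, and press it gently but positively (about ten newtons on each) into the corner so that it is flush against both stops at once. Finish while still holding it pressed against both stops, leaving the things in the case, the small block on the plate and the round-cored insert where they are.

Things in the scene. Friction and masses are not known exactly. Their poses are not given: they have to be found in the camera images.
- fixture: steel base plate 170 (x) x 150 (y) x 12 high, fixed to the table, turned by its yaw. Origin: centre of its underside, on the table; z up. The two dark steel stop rails, 18 high above the plate's top, stand along its +x and +y edges and do not move. Plate, stops and the insert's flange are ground and lightly oiled: friction between them about 0.2 to 0.3.
- nest_corner (a point): point on the top face of the plate (12 above the table) where the inner faces of the two stops would meet; axes are the fixture's. The nest lies towards -x and -y of it: the end stop's face is the plane x = 0, the side stop's face the plane y = 0 of this frame. The insert (origin in its own underside) is home at x -35, y -25, z 0 here.
- end_stop: the shorter stop rail: 14 (x) x 75 (y) x 18 high, rigid, along the plate's +x edge; its flat face looks to the fixture's -x. Origin: centre of its underside, on the plate.
- side_stop: the longer stop rail: 110 (x) x 14 (y) x 18 high, rigid, along the plate's +y edge; its flat face looks to the fixture's -y. Origin: centre of its underside, on the plate.
- insert: bare aluminium mould insert, about 0.25 to 0.45 kg, standing loose on the table to one side of the fixture: a flange 70 (x) x 50 (y) x 24 high, with an upright oblong core 50 (x) x 24 (y) x 32 high centred on top (56 high in all). Origin: centre of the underside; z up. Take it by the core, across its 24 mm width; the top of the flange stands 6 above the stops' tops. It may go in either way round (half a turn makes no difference).
- plug: plain round steel setting plug, 30 diameter, 65 high, about 0.2 kg, standing loose on the plate in the nest, as close as 2 mm to the stops. Origin: centre of its underside; z up.
- case: low open wooden case 220 (x) x 130 (y) x 28 high, fixed on the table on the side of the fixture opposite the insert; walls 7 thick, floor 7 thick; a wall across the middle makes two compartments, each about 99 (x) x 116 (y) inside. The one towards the case's -x is empty. Origin: centre of the underside; z up.
- case_empty (a point): centre of the inner floor of the case's empty compartment, 7 above the table; axes are the case's.
- small_block: bystander, loose, to be left alone: small steel block 24 x 16 x 12 lying on the base plate at the corner diagonally opposite the nest. Origin: centre of its underside.
- ring_gauge: bystander, loose, to be left alone: steel ring, 42 outer diameter, 16 high, in the filled compartment of the case. Origin: centre of its underside.
- gauge_block: bystander, loose, to be left alone: steel block 35 x 12 x 30 in the filled compartment of the case. Origin: centre of its underside.
- round_insert: bystander, loose, to be left alone: aluminium insert with a 62 x 62 x 24 square flange and a ROUND core (46 high in all); not the one to seat. Origin: centre of its underside.
There are look-alikes about, which are no part of the job. Leave any turquoise look-alike of the plug alone. Several things have the shape of the fixture; the one meant has the colours described above.

How it is judged:
By the outcome, as a careful person would: the job done as asked, in the order asked, and still so for the second after the job is handed in, while the arm keeps its last pose, push and grip.
It also fails if it takes over 72 s, if anything falls off the work surface, if the arm or the gripper's body presses on something with over 40 N, if the wrist force passes 120 N, or if a joint passes its speed limit or range.

## Working session

There is one attempt and no reset: what is moved stays moved. The work goes in short steps, Python scripts to look and compute and a shell command to move; the robot and the scene stay as the last step left them, time stands still between calls to the robot, and variables do not carry over. Pictures are saved under pics/ and viewed, and the job is handed in when it is done.

```bash
mkdir -p pics
cat > h.py <<'E'
import numpy as np, cv2, json
from workcell import state, grab_frame, job_done, hold_point_z
from scipy.spatial.transform import Rotation as R
def save(name,fn):
    f=grab_frame(name); np.savez('pics/'+fn+'.npz',**f); cv2.imwrite('pics/'+fn+'.png',f['frame'][:,:,::-1]); return f
def load(fn): return {k:(v if v.ndim else v.item()) for k,v in np.load('pics/'+fn+'.npz').items()}
def ray(f,u,v):
    K=np.array([[f['fx'],0,f['cx']],[0,f['fy'],f['cy']],[0,0,1.]])
    d=cv2.undistortPointsIter(np.array([[[u,v]]],float),K,np.array([f['k1'],0,0,0.]),None,None,(3,50,1e-10))[0,0]
    V=np.array(f['view']);Rm=V[:3,:3];o=-Rm.T@V[:3,3]
    return o,Rm.T@np.array([d[0],d[1],1])
def onz(f,u,v,z):
    o,d=ray(f,u,v); return o+d*(z-o[2])/d[2]
def proj(f,p):
    K=np.array([[f['fx'],0,f['cx']],[0,f['fy'],f['cy']],[0,0,1.]]);V=np.array(f['view'])
    return cv2.projectPoints(np.array(p,float).reshape(-1,1,3),cv2.Rodrigues(V[:3,:3])[0],V[:3,3],K,np.array([f['k1'],0,0,0.]))[0][:,0]
def crop(f,fn,u0,v0,u1,v1,s):
    cv2.imwrite('pics/'+fn+'.png',cv2.resize(f['frame'][v0:v1,u0:u1,::-1],None,fx=s,fy=s,interpolation=cv2.INTER_CUBIC))
E
python3 - <<'E'
from h import *
for n in ['scene','top','wrist']:
    f=save(n,n+'0'); V=np.array(f['view']); print(n,f['fx'],f['cx'],f['cy'],f['k1'],-V[:3,:3].T@V[:3,3],V[2,:3])
print(state(),hold_point_z)
E
```

```text
scene 383.3761101279698 274.55000090913927 204.8728265540895 0.030751183777995943 [1002.94859255  430.7325786   534.26192805] [-0.58300323 -0.53421347 -0.61214639]
top 524.209459536727 268.52037369614425 217.84228557571564 -0.07272677430931457 [ 341.74061628   16.77413525 1028.5009973 ] [ 0.2121911 -0.0142078 -0.9771249]
wrist 370.85819685898684 279.2640751803651 211.91261066416078 -0.08721548614738658 [ 241.65812305 -529.2486703   384.41516159] [-0.28676636 -0.08209553 -0.95447649]
{'time_s': 0.15, 'qpos': array([-7.50581412e+01,  1.83426784e+01,  8.96902760e+01, -8.52663656e-04,
        7.20459638e+01, -1.14503414e+00]), 'qvel': array([-0.09326207, -0.09270692, -0.23266357, -0.00400006, -0.10193259,
       -0.02786634]), 'effort': array([-4.81876104e-04, -4.12774622e+01, -2.32155651e+01,  7.26956804e-02,
        4.33788775e-02, -9.21269657e-05]), 'ee_pos': array([ 159.23292452, -552.1035776 ,  213.31943545]), 'ee_rot': array([-1.79921081e+02, -7.66427216e-04,  1.60871558e+01]), 'force': array([-0.3186788 , -0.01622407,  0.47595196]), 'torque': array([-0.00580896, -0.00456479, -0.00019821]), 'gripper_width': 91.1122746618627} -18.8
```

View pics/top0.png

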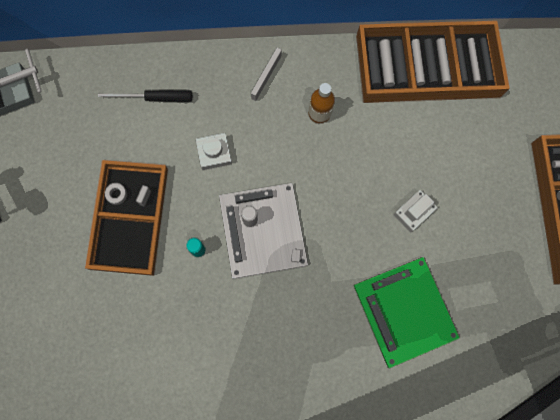

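View pics/scene0.png

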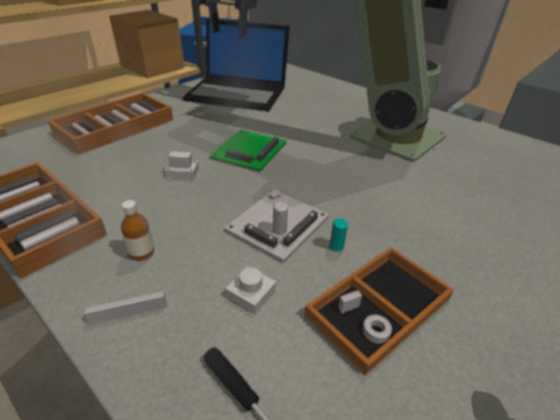

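View pics/wrist0.png

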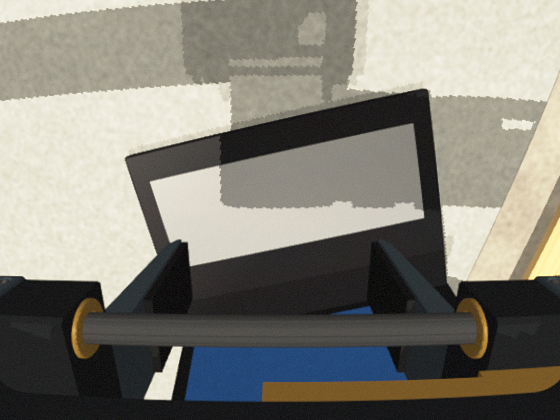

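The top view shows these candidates:
- **Fixture:** grey (262,230) or green (405,312). The grey one has the described steel colours.
- **Plug:** grey (249,215), standing in the nest, or turquoise (196,247). It's the grey one.
- **Insert:** oblong core (417,209) or round core (213,150). It's the oblong one.
- **Case:** the open two-compartment one at (128,217), empty half at (122,243).

I'll confirm these in an enlarged crop.

Run:
```python
from h import *
f=load('top0')
crop(f,'c1',190,170,320,285,6)
crop(f,'c2',385,180,450,240,10)
crop(f,'c3',80,150,210,285,5)
for n,u,v,z in [('plugtop',248,211,77),('fix',262,230,12),('ins',418,206,56),('case',128,217,28)]: print(n,onz(f,u,v,z))
```

```text
plugtop [563.34184417  40.44274518  77.        ]
fix [538.60323008  16.12113226  12.        ]
ins [ 561.55273727 -285.42006647   56.        ]
case [574.74554785 277.56013927  28.        ]
```

View pics/c1.png

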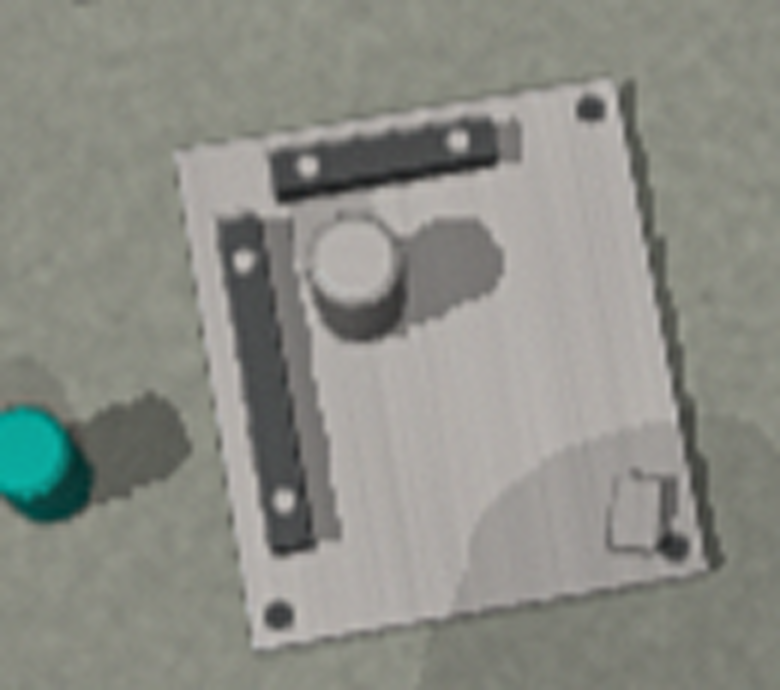

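View pics/c2.png

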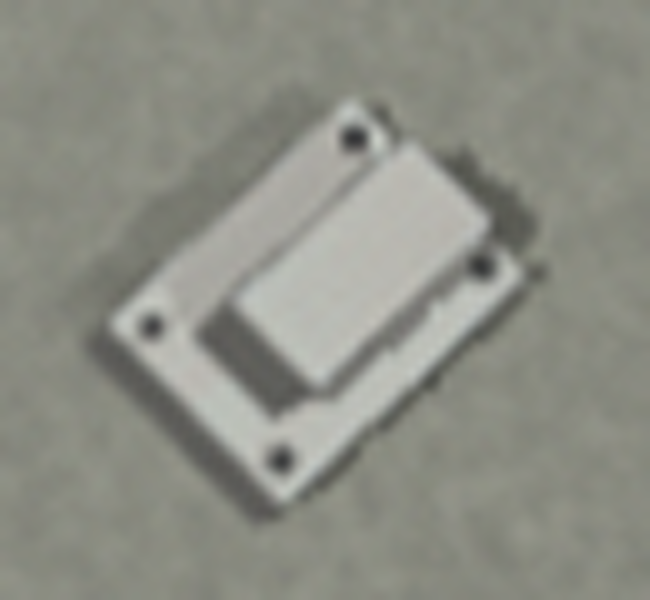

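View pics/c3.png

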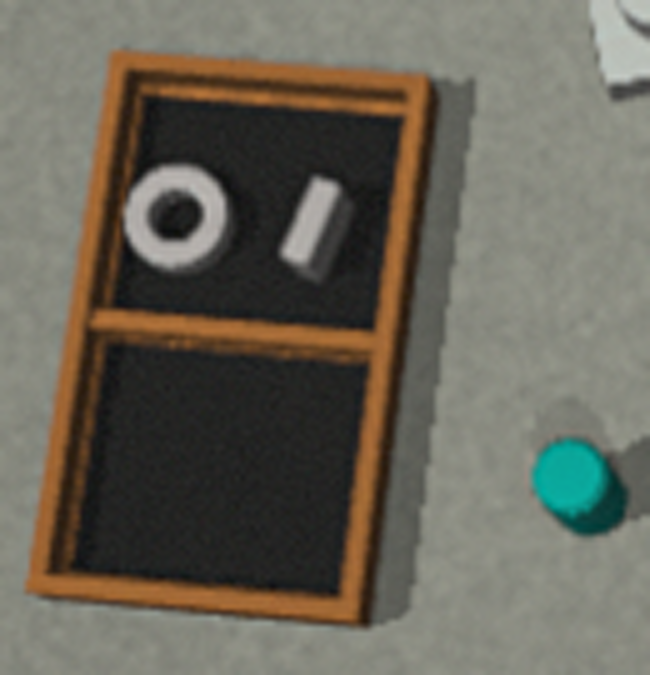

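The crops confirm it. They show the grey plate with dark stops, grey plug top at crop (355,260), small block at (640,512), oblong-core insert, and the case's empty lower half. Next I'll turn the corner pixels into positions.

Run:
```python
from h import *
f=load('top0')
def P(pts,s,u0,v0,z): return np.array([onz(f,(x+.5)/s-.5+u0,(y+.5)/s-.5+v0,z)[:2] for x,y in pts])
def rep(n,p):
    print(n,'ctr',p.mean(0).round(1),'sides',[round(float(np.linalg.norm(p[i]-p[(i+1)%4])),1) for i in range(4)],'dirs',[round(float(np.degrees(np.arctan2(*(p[(i+1)%4]-p[i])[::-1]))),1) for i in range(4)])
pl=P([(178,152),(613,80),(718,570),(258,648)],6,190,170,12);rep('plate',pl)
rep('end top',P([(270,152),(493,117),(498,160),(278,190)],6,190,170,30))
rep('side top',P([(218,217),(262,215),(315,546),(272,553)],6,190,170,30))
rep('case',P([(112,52),(437,77),(367,626),(28,592)],5,80,150,28))
rep('insF',P([(352,95),(528,268),(285,503),(108,322)],10,385,180,24))
rep('insC',P([(412,143),(492,225),(318,392),(233,305)],10,385,180,56))
print('plug',P([(355,260)],6,190,170,77))
```

```text
plate ctr [539.9  13.7] sides [147.7, 168.4, 151.2, 168.1] dirs [-83.2, -171.8, 96.7, 7.0]
end top ctr [605.3  29. ] sides [74.1, 14.7, 72.7, 13.2] dirs [-83.7, -176.6, 95.1, 9.3]
side top ctr [531.8  70.6] sides [14.4, 110.3, 13.9, 112.0] dirs [-90.3, -173.3, 96.4, 6.9]
case ctr [577.4 280.2] sides [132.9, 220.7, 133.1, 219.2] dirs [-97.7, 172.4, 81.7, -7.7]
insF ctr [ 562.5 -291.5] sides [48.6, 70.3, 49.3, 69.7] dirs [-139.9, 129.6, 39.4, -50.9]
insC ctr [ 561.  -291.2] sides [21.9, 48.8, 23.0, 49.0] dirs [-141.2, 129.5, 39.2, -51.8]
plug [[559.6123782   39.20687684]]
```

Measured sizes match the given ones (plate 148–151×168, insert 49×70, case 133×220). Fixture yaw is about 7°, the insert's long axis is at about 129.4°, and the nest corner is near fixture (60,50). Next is a helper for tool-axis shifts.

```bash
cat >> h.py <<'E'
def go(x,y,z,yaw,s=None):
    s=s or state(); p=s['ee_pos']; y0=s['ee_rot'][2]
    R0=R.from_euler('xyz',s['ee_rot'],degrees=True); Rt=R.from_euler('xyz',[180,0,yaw],degrees=True)
    d=np.array([x,y,z])-p
    print('t',round(s['time_s'],2),'pos',p.round(1),'rot',s['ee_rot'].round(2),'F',s['force'].round(1),'w',round(s['gripper_width'],1))
    print('turn(tool)',(R0.inv()*Rt).as_rotvec(degrees=True).round(2),'shift before turn',R0.inv().apply(d).round(1),'after turn',Rt.inv().apply(d).round(1))
E
python3 -c "
from h import *
go(560,39,190,7.2)"
```

```text
t 0.15 pos [ 159.2 -552.1  213.3] rot [-179.92   -0.     16.09] F [-0.3 -0.   0.5] w 91.1
turn(tool) [-0.08  0.01  8.89] shift before turn [ 548.9 -456.9   24. ] after turn [ 471.7 -536.2   23.3]
```

```bash
python3 -m creep '[[0,0,0,0,0,0,8.9],[0,39.3,-44.7,0,0,0,0],[0,39.3,-44.7,0,0,0,0],[0,39.3,-44.7,0,0,0,0],[0,39.3,-44.7,0,0,0,0]]'; python3 -m creep '[[0,39.3,-44.7,0,0,0,0],[0,39.3,-44.7,0,0,0,0],[0,39.3,-44.7,0,0,0,0],[0,39.3,-44.7,0,0,0,0],[0,39.3,-44.7,0,0,0,0]]'; python3 -m creep '[[0,39.3,-44.7,0,0,0,0],[0,39.3,-44.7,0,0,0,0],[0,20,-25,10,0,0,0],[0,0,0,0,0,0,0]]'
python3 - <<'E'
from h import *
f=save('wrist','w1'); save('top','top1')
go(560,39,150,7.2)
for p in [(559.6,39.2,77),(559.6,39.2,12)]: print(proj(f,p))
E
```

```text
time_s: 0.78
ee_pos: [293.6, -353.7, 213.8]
ee_rot: [-180.0, -0.0, 7.2]
force: [0.8, -0.9, -0.0]
gripper_width: 91.6
time_s: 1.4
ee_pos: [460.7, -107.3, 213.9]
ee_rot: [180.0, -0.0, 7.2]
force: [0.4, -0.2, 0.3]
gripper_width: 91.1
time_s: 1.9
ee_pos: [543.5, 18.5, 202.6]
ee_rot: [-180.0, 0.1, 7.4]
force: [-0.4, -0.9, -1.3]
gripper_width: 91.3
t 2.0 pos [542.9  16.4 203.6] rot [1.7997e+02 8.0000e-02 7.2200e+00] F [ 0.2 -0.3 -0.3] w 91.3
turn(tool) [0.03 0.08 0.02] shift before turn [ 19.9 -20.3  53.6] after turn [ 19.8 -20.3  53.6]
[[255.68683485 181.55468607]]
[[259.67801256 166.90947876]]
```

View pics/w1.png

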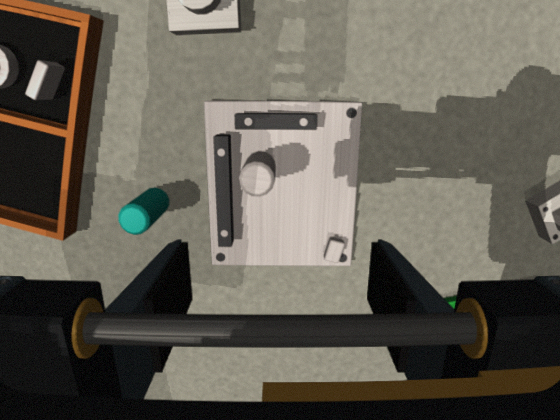

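The wrist view puts the plug top at about (257,180), against a predicted (256,182), so the two agree. I'll enlarge it to refine the plug and stop faces.

Run:
```python
from h import *
f=load('w1'); crop(f,'c4',195,90,335,220,5)
g=load('top1')
```

```text
(no output)
```

View pics/c4.png

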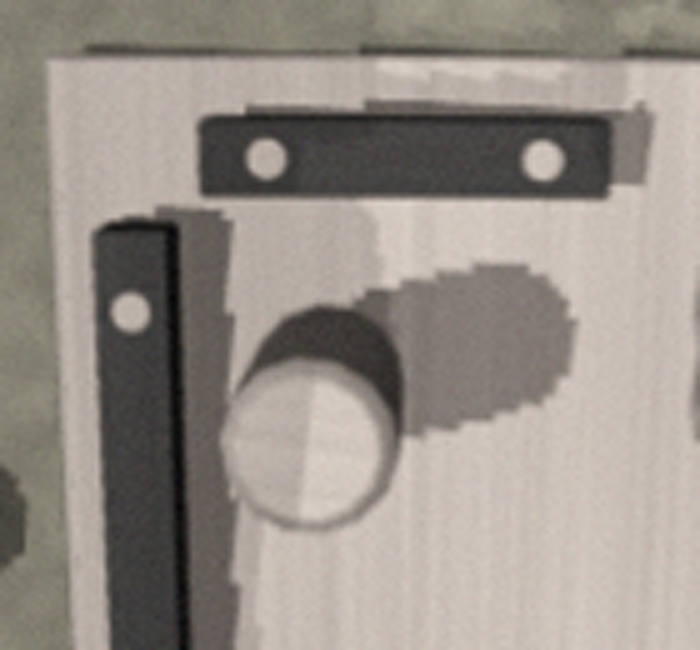

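Run:
```python
from h import *
f=load('w1')
def P(pts,z): return np.array([onz(f,(x+.5)/5-.5+195,(y+.5)/5-.5+90,z)[:2] for x,y in pts])
print('plug',P([(311,443),(225,443),(397,443),(311,358),(311,529)],77).round(1))
e=P([(205,192),(608,195)],30); s=P([(162,232),(182,650)],30); print(e.round(1),s.round(1))
print(np.degrees(np.arctan2(*(e[0]-e[1])[[0,1]])), np.degrees(np.arctan2(*(s[0]-s[1])[[1,0]])))
# bottom edges of the faces on plate z=12
s2=P([(177,232),(190,650)],12); print(s2.round(1),np.degrees(np.arctan2(*(s2[0]-s2[1])[[1,0]])))
p=P([(48,58)],12);print('plate TL',p.round(1))
for th in [6.7,7.2]:
  c,S=np.cos(np.radians(th)),np.sin(np.radians(th)); Rm=np.array([[c,S],[-S,c]])
  print(th,(e@Rm.T).round(1),(s@Rm.T).round(1),(s2@Rm.T).round(1),'plug',(P([(311,443)],77)@Rm.T).round(1),'plateTL',(p@Rm.T).round(1))
```

```text
plug [[562.5  38.6]
 [560.7  52.6]
 [564.3  24.7]
 [576.4  40.2]
 [548.1  37. ]]
[[596.   64.6]
 [604.9  -8.3]] [[587.8  71.8]
 [507.6  60.6]]
-7.00642053160948 7.9268866945426275
[[586.   71.1]
 [501.5  60.6]] 7.084935621801374
plate TL [[615.5  98.5]]
6.7 [[599.4  -5.3]
 [599.8 -78.8]] [[592.1   2.7]
 [511.2   1. ]] [[590.3   2.3]
 [505.2   1.7]] plug [[563.2 -27.3]] plateTL [[622.8  26. ]]
7.2 [[599.4 -10.6]
 [599.1 -84.1]] [[592.1  -2.5]
 [511.2  -3.5]] [[590.3  -2.9]
 [505.1  -2.7]] plug [[562.9 -32.2]] plateTL [[623.   20.6]]
```

Both views put the plug at about (561.5,38.8), with fixture yaw 7.0. I'll go above it, descend to TCP z≈38 (above the stops' 30) and close.

```bash
python3 -c "
from h import *
go(561.5,38.8,38,7.0)"
```

```text
t 2.0 pos [542.9  16.4 203.6] rot [1.7997e+02 8.0000e-02 7.2200e+00] F [ 0.2 -0.3 -0.3] w 91.3
turn(tool) [0.03 0.08 0.22] shift before turn [ 21.5 -20.  165.6] after turn [ 21.2 -20.  165.6]
```

```bash
python3 -m creep '[[0,21.3,-20,0,0,0,0.2],[0,0,0,40,0,0,0],[0,0,0,40,0,0,0],[0,0,0,40,0,0,0],[0,0,0,25,0,0,0]]' 20; python3 -m creep '[[0,0,0,20.5,0,0,0],[0.4,0,0,0,0,0,0],[0.8,0,0,0,0,0,0],[1,0,0,0,0,0,0],[1,0,0,0,0,0,0]]' 20; python3 -m creep '[[1,0,0,0,0,0,0],[1,0,0,0,0,0,0],[1,0,0,0,0,0,0]]' 30
```

```text
time_s: 2.62
ee_pos: [560.6, 37.5, 57.7]
ee_rot: [180.0, 0.1, 6.9]
force: [-0.9, -0.8, 0.4]
gripper_width: 91.1
time_s: 3.25
ee_pos: [562.5, 39.2, 39.3]
ee_rot: [180.0, -0.1, 7.0]
force: [0.0, -0.0, -0.0]
gripper_width: 54.0
time_s: 3.62
ee_pos: [562.1, 39.4, 38.5]
ee_rot: [180.0, -0.0, 7.0]
force: [0.6, 0.6, 1.1]
gripper_width: 29.2
```

```bash
python3 -m creep '[[1,0,0,-20,0,0,0],[1,0,0,-40,0,0,0],[1,0,0,-40,0,0,0],[1,0,0,-10,0,0,0],[1,0,0,0,0,0,0]]' 30
python3 - <<'E'
from h import *
save('top','top2'); go(524.9,287.5,148,7.0)
E
```

```text
time_s: 4.25
ee_pos: [561.7, 39.2, 147.8]
ee_rot: [180.0, 0.0, 7.0]
force: [0.5, 0.2, -1.8]
gripper_width: 29.4
t 4.3 pos [561.   39.2 146.9] rot [-1.7999e+02  1.7000e-01  6.9900e+00] F [-0.4 -0.3 -1.9] w 29.5
turn(tool) [-0.01  0.17 -0.01] shift before turn [  -5.6 -250.8   -1.1] after turn [  -5.6 -250.8   -1.1]
```

View pics/top2.png

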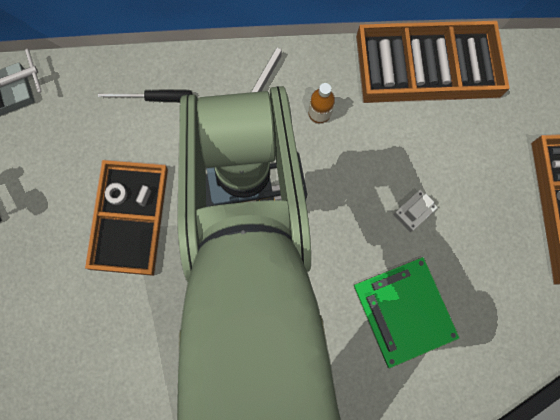

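The top view is blocked by the arm, but the −1.9 N load (≈0.2 kg) and 29.4 mm width show the plug is held. I'll carry it over the empty compartment.

```bash
python3 -m creep '[[1,-1.1,-50,0,0,0,0],[1,-1.1,-50,0,0,0,0],[1,-1.1,-50,0,0,0,0],[1,-1.1,-50,0,0,0,0],[1,-1.2,-50.8,0,0,0,0]]' 30;python3 -m creep '[[1,0,0,0,0,0,0],[1,0,0,0,0,0,0]]'
python3 - <<'E'
from h import *
f=save('wrist','w3'); save('scene','s3'); go(524.9,287.5,34,7.0)
E
```

```text
time_s: 4.92
ee_pos: [524.6, 288.4, 145.8]
ee_rot: [179.9, 0.2, 7.0]
force: [1.4, -0.3, -2.3]
gripper_width: 29.6
time_s: 5.18
ee_pos: [525.1, 286.7, 146.5]
ee_rot: [179.9, 0.2, 7.0]
force: [0.4, 0.2, -1.7]
gripper_width: 29.5
t 5.28 pos [525.7 286.1 147.3] rot [1.7993e+02 1.2000e-01 6.9200e+00] F [-0.   1.  -2.6] w 29.3
turn(tool) [ 0.07  0.12 -0.08] shift before turn [ -0.4  -1.6 113.3] after turn [ -0.6  -1.5 113.3]
```

View pics/w3.png

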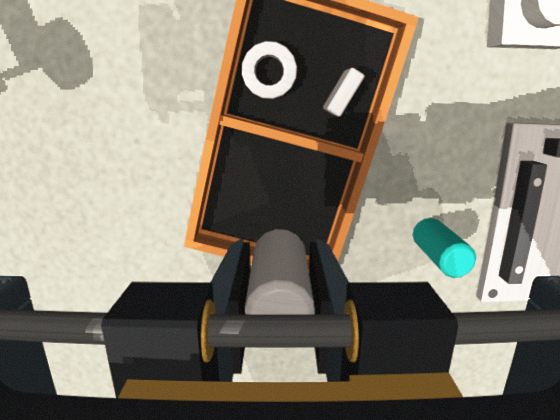

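View pics/s3.png

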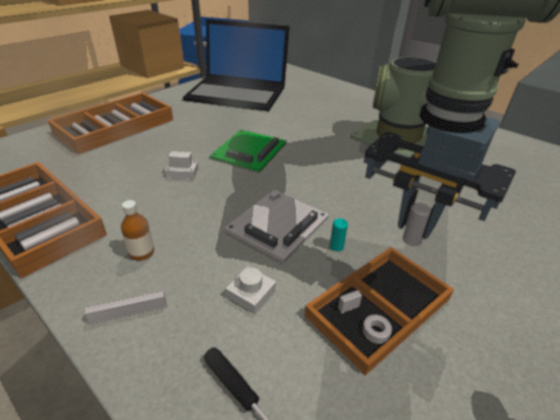

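The plug hangs upright between the fingers, and the case's bottom-left outer corner is at about (188,245). I'll check the compartment centre from this view.

Run:
```python
from h import *
f=load('w3')
a,b,c=[onz(f,u,v,28)[:2] for u,v in [(186,246),(416,16),(239,-3)]]
print(a,b,'ctr from diagonal',(a+b)/2, np.linalg.norm(a-b),'expect',np.hypot(220,130))
l=onz(f,221,123,28)[:2]; r=onz(f,361,157,28)[:2]; print('divider ends',l,r,(l+r)/2,np.linalg.norm(l-r))
```

```text
[480.15002025 359.72215123] [680.1924662  204.87448522] ctr from diagonal [580.17124323 282.29831822] 252.9718953734541 expect 255.53864678361276
divider ends [585.29547394 338.08144265] [572.78790055 226.76310902] [579.04168724 282.42227583] 112.01879661187418
```

```bash
python3 -m creep '[[1,0,-2,40,0,0,0],[1,0,0,40,0,0,0],[1,0,0,20,0,0,0],[1,0,0,8,0,0,0],[1,0,0,3,0,0,0]]' 30;python3 -m creep '[[1,0,0,1,0,0,0],[1,0,0,0,0,0,0],[1,0,0,0,0,0,0]]'
```

```text
time_s: 5.9
ee_pos: [526.2, 288.9, 37.5]
ee_rot: [180.0, -0.0, 6.9]
force: [-0.3, 0.3, -1.4]
gripper_width: 29.4
time_s: 6.28
ee_pos: [526.1, 289.7, 37.0]
ee_rot: [-180.0, -0.1, 7.0]
force: [-0.0, -0.3, -2.5]
gripper_width: 29.7
```

```bash
python3 -m creep '[[1,0,0,2,0,0,0],[1,0,0,0.5,0,0,0],[1,0,0,0,0,0,0]]';python3 -m creep '[[1,0,0,0.5,0,0,0],[1,0,0,0.3,0,0,0],[1,0,0,0,0,0,0]]';python3 -m creep '[[1,0,0,0.5,0,0,0],[1,0,0,0,0,0,0]]'
```

```text
time_s: 6.65
ee_pos: [525.7, 289.5, 33.8]
ee_rot: [180.0, 0.0, 7.0]
force: [-0.7, -0.0, -2.1]
gripper_width: 29.2
time_s: 7.02
ee_pos: [525.9, 289.6, 33.5]
ee_rot: [-180.0, -0.0, 7.0]
force: [-0.6, -0.6, 1.6]
gripper_width: 29.1
time_s: 7.28
ee_pos: [525.9, 289.5, 33.5]
ee_rot: [-180.0, -0.0, 7.0]
force: [-1.7, -0.7, 5.9]
gripper_width: 29.4
```

Contact, at the expected height. Now I'll release and rise.

```bash
python3 -m creep '[[0.6,0,0,-0.3,0,0,0],[0.4,0,0,0,0,0,0],[0.2,0,0,0,0,0,0],[0,0,0,0,0,0,0],[0,0,0,0,0,0,0]]';python3 -m creep '[[0,0,0,-20,0,0,0],[0,0,0,-40,0,0,0],[0,0,0,-50,0,0,0],[0,0,0,-50,0,0,0],[0,0,0,0,0,0,0]]'
python3 - <<'E'
from h import *
save('scene','s4'); go(561.5,-291.4,190,-50.6)
E
```

```text
time_s: 7.9
ee_pos: [525.8, 289.4, 32.8]
ee_rot: [180.0, 0.0, 7.0]
force: [-0.5, -0.3, 0.4]
gripper_width: 73.2
time_s: 8.52
ee_pos: [528.1, 290.7, 197.7]
ee_rot: [-179.8, -0.5, 7.0]
force: [0.3, -1.0, 0.1]
gripper_width: 91.3
t 8.57 pos [526.5 289.9 194.8] rot [-179.92   -0.23    6.99] F [-0.2  0.4 -0.3] w 91.3
turn(tool) [-0.19 -0.17 57.59] shift before turn [-36.1 581.2   3.9] after turn [471.4 341.9   4.8]
```

View pics/s4.png

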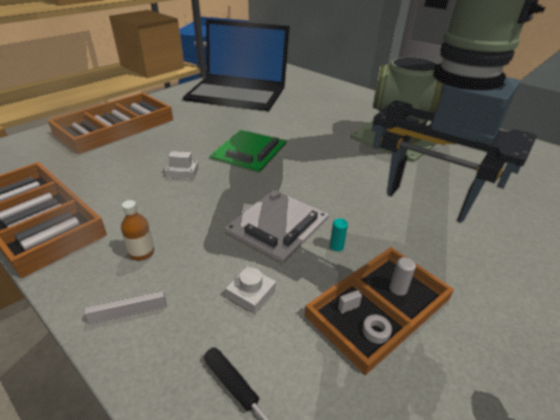

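The plug stands at (403,277), upright in the empty compartment. I'll move over to the insert.

```bash
python3 -m creep '[[0,-3,48,0,0,0,0],[0,-3,48,0,0,0,0],[0,-3,48,0,0,0,0],[0,-3,48,0,0,0,0],[0,-3,48,0,0,0,0]]';python3 -m creep '[[0,-3,48,0,0,0,0],[0,-3,48,0,0,0,0],[0,-3,48,0,0,0,0],[0,-3,48,0,0,0,0],[0,-3,48,0,0,0,0]]';python3 -m creep '[[0,-3,48,0,0,0,0],[0,-3,48,0,0,0,0],[0,0,0,0,0,0,9.6],[0,0,0,0,0,0,9.6],[0,0,0,0,0,0,9.6]]'; python3 -m creep '[[0,0,0,0,0,0,9.6],[0,0,0,0,0,0,9.6],[0,0,0,0,0,0,9.6],[0,0,0,0,0,0,0],[0,0,0,0,0,0,0]]';python3 - <<'E'
from h import *
f=save('wrist','w5'); save('scene','s5');go(561.5,-291.4,190,-50.6)
E
```

```text
time_s: 9.2
ee_pos: [538.8, 47.8, 190.9]
ee_rot: [-180.0, 0.2, 7.0]
force: [0.6, -0.0, 0.3]
gripper_width: 91.3
time_s: 9.82
ee_pos: [553.2, -191.8, 190.8]
ee_rot: [-179.9, 0.2, 7.0]
force: [1.5, -0.1, 0.6]
gripper_width: 91.4
time_s: 10.45
ee_pos: [559.0, -286.4, 190.4]
ee_rot: [-180.0, 0.3, -22.2]
force: [0.1, -0.4, 1.1]
gripper_width: 91.4
time_s: 11.08
ee_pos: [559.7, -286.4, 191.8]
ee_rot: [180.0, 0.1, -50.5]
force: [0.2, 0.2, 0.6]
gripper_width: 91.5
t 11.18 pos [ 559.9 -286.5  192.4] rot [ 1.7997e+02  5.0000e-02 -5.0520e+01] F [0.6 0.2 0.7] w 91.3
turn(tool) [0.03 0.05 0.08] shift before turn [4.8 1.9 2.4] after turn [4.8 1.9 2.4]
```

View pics/w5.png

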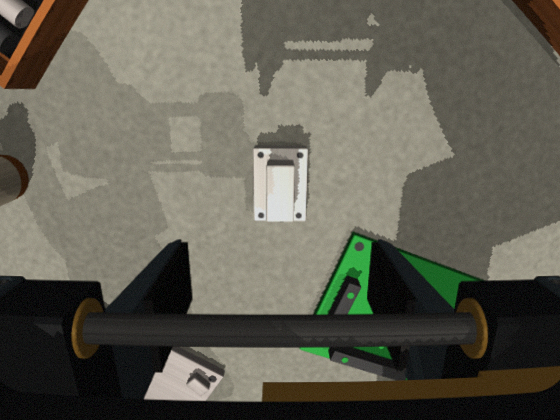

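The insert lies aligned with the jaws, core at about (281,193). I'll enlarge it.

Run:
```python
from h import *
f=load('w5'); crop(f,'c6',240,135,320,235,6)
```

```text
(no output)
```

View pics/c6.png

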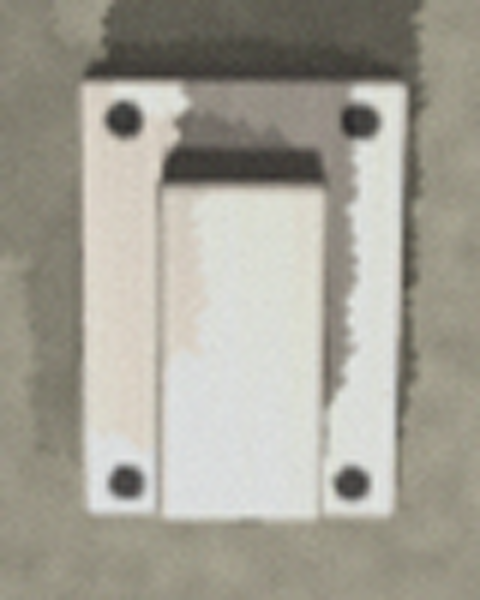

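Run:
```python
from h import *
f=load('w5')
def P(pts,z): return np.array([onz(f,(x+.5)/6-.5+240,(y+.5)/6-.5+135,z)[:2] for x,y in pts])
for n,p in [('core',P([(160,184),(325,184),(320,520),(160,518)],56)),('fl',P([(82,80),(405,82),(395,518),(88,516)],24)),('holes',P([(124,119),(360,121),(351,483),(126,482)],24))]:
    print(n,p.mean(0).round(1),[round(float(np.linalg.norm(p[i]-p[(i+1)%4])),1) for i in range(4)],[round(float(np.degrees(np.arctan2(*(p[i]-p[j])[::-1]))),1) for i,j in [(0,3),(1,2)]], [round(float(np.degrees(np.arctan2(*(p[i]-p[j])[::-1])))+90,1) for i,j in [(1,0),(2,3)]])
    c=p.mean(0); go(c[0],c[1],34,-50.6,s=dict(state(),))
```

```text
core [ 563.1 -291.3] [23.0, 49.4, 23.3, 49.1] [-51.0, -50.6] [-50.4, -51.2]
t 11.18 pos [ 559.9 -286.5  192.4] rot [ 1.7997e+02  5.0000e-02 -5.0520e+01] F [0.6 0.2 0.7] w 91.3
turn(tool) [0.03 0.05 0.08] shift before turn [  5.9   0.5 158.4] after turn [  5.8   0.6 158.4]
fl [ 562.7 -291.3] [49.1, 69.9, 49.4, 69.9] [-50.8, -50.5] [-50.8, -50.8]
t 11.18 pos [ 559.9 -286.5  192.4] rot [ 1.7997e+02  5.0000e-02 -5.0520e+01] F [0.6 0.2 0.7] w 91.3
turn(tool) [0.03 0.05 0.08] shift before turn [  5.7   0.8 158.4] after turn [  5.5   0.9 158.4]
holes [ 562.9 -291. ] [36.0, 58.0, 36.0, 58.2] [-50.9, -50.9] [-50.9, -50.7]
t 11.18 pos [ 559.9 -286.5  192.4] rot [ 1.7997e+02  5.0000e-02 -5.0520e+01] F [0.6 0.2 0.7] w 91.3
turn(tool) [0.03 0.05 0.08] shift before turn [  5.6   0.5 158.4] after turn [  5.5   0.5 158.4]
```

```bash
python3 -m creep '[[0,5.6,0.6,40,0,0,0.3],[0,0,0,40,0,0,0],[0,0,0,40,0,0,0],[0,0,0,30,0,0,0],[0,0,0,12,0,0,0]]' 40; python3 -m creep '[[0,0,0,0,0,0,0],[0,0,0,0,0,0,0]]'
```

```text
time_s: 11.8
ee_pos: [562.1, -290.8, 29.0]
ee_rot: [179.9, 0.2, -50.9]
force: [-0.4, 0.1, 0.1]
gripper_width: 91.2
time_s: 12.05
ee_pos: [564.2, -291.9, 32.4]
ee_rot: [-179.9, -0.2, -50.9]
force: [-0.2, -0.4, -0.6]
gripper_width: 91.1
```

```bash
python3 -m creep '[[0.3,0,0,1.5,0,0,0],[0.6,0,0,0,0,0,0],[0.9,0,0,0,0,0,0],[1,0,0,0,0,0,0],[1,0,0,0,0,0,0]]' 15; python3 -m creep '[[1,0,0,0,0,0,0],[1,0,0,0,0,0,0],[1,0,0,0,0,0,0]]' 50
```

```text
time_s: 12.68
ee_pos: [563.2, -291.3, 29.5]
ee_rot: [180.0, -0.0, -50.9]
force: [-0.4, -0.3, 0.5]
gripper_width: 44.0
time_s: 13.05
ee_pos: [563.2, -291.3, 29.4]
ee_rot: [180.0, -0.0, -50.9]
force: [-1.1, 0.1, 0.9]
gripper_width: 23.9
```

```bash
python3 -m creep '[[1,0,0,-10,0,0,0],[1,0,0,-35,0,0,0],[1,0,0,-35,0,0,0],[1,0,0,0,0,0,0],[1,0,0,0,0,0,0]]' 60
python3 - <<'E'
from h import *
f=save('wrist','w7'); go(545,25,108,7.0)
E
```

```text
time_s: 13.68
ee_pos: [562.1, -290.7, 108.0]
ee_rot: [179.9, 0.1, -50.9]
force: [0.2, 0.1, -4.5]
gripper_width: 23.6
t 13.72 pos [ 561.8 -290.6  107.4] rot [179.91   0.21 -50.91] F [-0.7  0.2 -4.3] w 23.7
turn(tool) [-2.000e-02  2.400e-01 -5.791e+01] shift before turn [-2.556e+02 -1.859e+02  1.000e-01] after turn [  21.7 -315.3   -0.6]
```

View pics/w7.png

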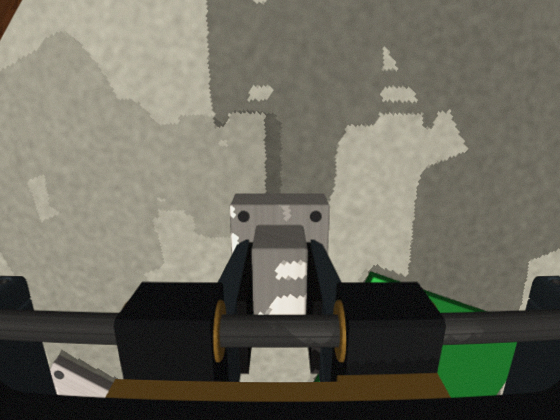

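The insert hangs square in the jaws (4.4 N ≈ 0.44 kg). I'll turn it, then carry it to 10 mm off both stops.

```bash
python3 -m creep '[[1,0,0,0,0,0,-9.6],[1,0,0,0,0,0,-9.7],[1,0,0,0,0,0,-9.6],[1,0,0,0,0,0,-9.7],[1,0,0,0,0,0,-9.6]]' 60;python3 -m creep '[[1,0,0,0,0,0,-9.7],[1,5,-45,0,0,0,0],[1,5,-45,0,0,0,0],[1,5,-45,0,0,0,0],[1,5,-45,0,0,0,0]]'; python3 -m creep '[[1,5,-45,0,0,0,0],[1,5,-45,0,0,0,0],[1,0,-40,0,0,0,0],[1,0,0,0,0,0,0],[1,0,0,0,0,0,0]]';  python3 - <<'E'
from h import *
f=save('wrist','w8'); save('scene','s8'); go(553.8,31.5,41.9,7.0)
E
```

```text
time_s: 14.35
ee_pos: [562.1, -290.7, 107.1]
ee_rot: [-179.9, 0.2, -2.4]
force: [-0.3, -0.3, -4.0]
gripper_width: 23.6
time_s: 14.98
ee_pos: [559.8, -108.6, 107.5]
ee_rot: [-179.9, 0.2, 7.0]
force: [1.0, 0.2, -4.4]
gripper_width: 23.5
time_s: 15.6
ee_pos: [554.6, 19.7, 108.3]
ee_rot: [180.0, 0.1, 7.0]
force: [0.4, 0.6, -3.3]
gripper_width: 23.4
t 15.7 pos [555.1  19.1 108.8] rot [1.7998e+02 7.0000e-02 6.9300e+00] F [ 0.7 -0.2 -4. ] w 23.9
turn(tool) [ 0.02  0.07 -0.07] shift before turn [  0.3 -12.5  66.9] after turn [  0.3 -12.5  66.9]
```

View pics/w8.png

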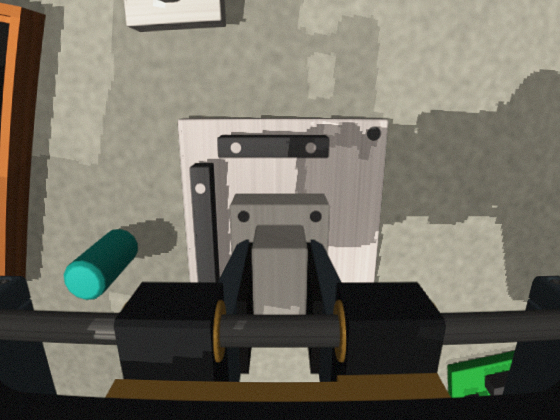

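View pics/s8.png

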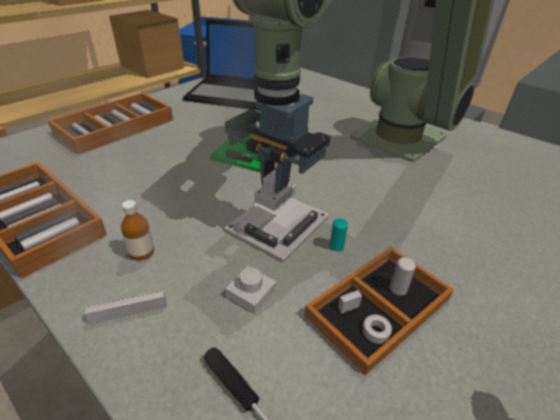

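The flange edges run parallel to both stops, with the end stop's near edge at row ~157 and the side stop's inner edge at column ~213. I'll recheck the gaps from this view.

Run:
```python
from h import *
f=load('w8'); crop(f,'c9',180,110,400,290,3.5)
c,S=np.cos(np.radians(7)),np.sin(np.radians(7)); Rm=np.array([[c,S],[-S,c]])
for n,px,z in [('end',[(219,157),(328,157)],30),('side',[(209,166),(214,270)],30),('flange top front edge',[(232,206),(328,206)],107.5-5.4+0.)]:
    print(n,np.array([Rm@onz(f,u,v,z)[:2] for u,v in px]).round(1))
print('tcp',(Rm@state()['ee_pos'][:2]).round(1))
```

```text
end [[599.3  -8.1]
 [599.3 -81.8]]
side [[ 5.931e+02 -1.000e+00]
 [ 5.150e+02 -3.000e-01]]
flange top front edge [[586.2 -25.2]
 [586.2 -73.1]]
tcp [553.2 -48.7]
```

View pics/c9.png

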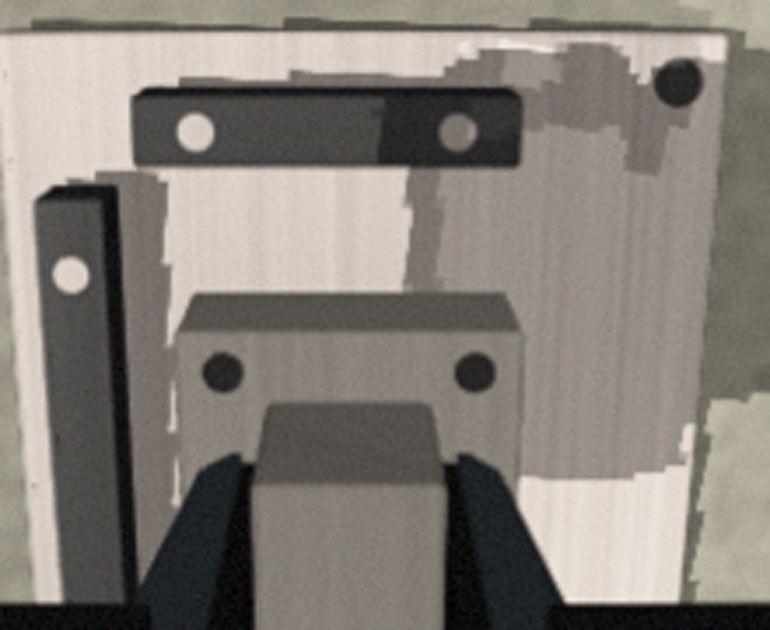

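```bash
python3 -m creep '[[1,0,-12.5,20,0,0,-0.1],[1,0,0,25,0,0,0],[1,0,0,12,0,0,0],[1,0,0,5,0,0,0],[1,0,0,0,0,0,0]]' 60; python3 -m creep '[[1,0,0,1.5,0,0,0],[1,0,0,0,0,0,0],[1,0,0,0,0,0,0]]'
```

```text
time_s: 16.32
ee_pos: [554.1, 32.0, 47.6]
ee_rot: [180.0, -0.0, 7.1]
force: [0.2, -0.0, -3.5]
gripper_width: 23.8
time_s: 16.7
ee_pos: [553.9, 32.5, 46.3]
ee_rot: [180.0, -0.0, 7.1]
force: [-1.0, -0.1, -3.9]
gripper_width: 23.6
```

```bash
python3 -m creep '[[1,0,0,3,0,0,0],[1,0,0,0.5,0,0,0],[1,0,0,0,0,0,0]]'; python3 -m creep '[[1,0,0,0.5,0,0,0],[1,0,0,0,0,0,0]]';python3 -m creep '[[1,0,0,0.5,0,0,0],[1,0,0,0,0,0,0]]'
```

```text
time_s: 17.08
ee_pos: [553.7, 32.4, 42.3]
ee_rot: [180.0, 0.0, 7.1]
force: [-0.2, 0.4, -4.4]
gripper_width: 23.5
time_s: 17.32
ee_pos: [553.7, 32.4, 41.9]
ee_rot: [180.0, 0.0, 7.1]
force: [0.2, 1.3, -4.1]
gripper_width: 23.6
time_s: 17.58
ee_pos: [553.7, 32.4, 41.4]
ee_rot: [180.0, -0.0, 7.1]
force: [1.3, -0.4, -3.8]
gripper_width: 23.4
```

```bash
python3 -m creep '[[1,0,0,0.3,0,0,0],[1,0,0,0,0,0,0]]'; python3 -m creep '[[1,0,0,0.3,0,0,0],[1,0,0,0,0,0,0]]';python3 -m creep '[[1,0,0,0.3,0,0,0],[1,0,0,0,0,0,0]]'
```

```text
time_s: 17.82
ee_pos: [553.8, 32.4, 41.4]
ee_rot: [180.0, -0.0, 7.1]
force: [-1.2, 0.2, -0.6]
gripper_width: 23.7
time_s: 18.08
ee_pos: [553.9, 32.4, 41.4]
ee_rot: [180.0, -0.0, 7.1]
force: [-1.4, -0.5, 4.3]
gripper_width: 23.4
time_s: 18.32
ee_pos: [553.9, 32.4, 41.4]
ee_rot: [180.0, -0.0, 7.1]
force: [-3.1, -0.2, 7.7]
gripper_width: 24.1
```

Flat contact on the plate at the expected 41.4. I'll ease the downforce a little, then slide toward the side stop (fixture +y = tool −y).

```bash
python3 -m creep '[[1,0,0,-0.3,0,0,0],[1,0,-3,0,0,0,0],[1,0,-3,0,0,0,0],[1,0,-1.5,0,0,0,0],[1,0,0,0,0,0,0]]'; python3 -m creep '[[1,0,-0.5,0,0,0,0],[1,0,0,0,0,0,0]]';python3 -m creep '[[1,0,-0.5,0,0,0,0],[1,0,0,0,0,0,0]]';python3 -c "
from h import *
s=state();r=R.from_euler('z',-7,degrees=True);print(r.apply(s['ee_pos']).round(1),r.apply(s['force']).round(1),s['torque'].round(2))"
```

```text
time_s: 18.95
ee_pos: [554.0, 40.0, 41.4]
ee_rot: [180.0, -0.1, 7.1]
force: [0.6, -1.3, 5.7]
gripper_width: 23.7
time_s: 19.2
ee_pos: [553.9, 40.3, 41.4]
ee_rot: [179.9, -0.1, 7.1]
force: [0.3, -2.5, 5.6]
gripper_width: 23.7
time_s: 19.45
ee_pos: [553.9, 40.7, 41.4]
ee_rot: [179.9, -0.1, 7.1]
force: [1.2, -1.3, 4.8]
gripper_width: 23.4
[554.7 -27.1  41.4] [ 1.  -1.5  4.8] [-0.24  0.18  0.05]
```

```bash
python3 -m creep '[[1,0,-0.5,0,0,0,0],[1,0,0,0,0,0,0]]';python3 -m creep '[[1,0,-0.5,0,0,0,0],[1,0,0,0,0,0,0]]';python3 -m creep '[[1,0,-0.4,0,0,0,0],[1,0,0,0,0,0,0]]';python3 -c "
from h import *
s=state();r=R.from_euler('z',-7,degrees=True);print(r.apply(s['ee_pos']).round(1),r.apply(s['force']).round(1),s['torque'].round(2))"
```

```text
time_s: 19.7
ee_pos: [553.8, 41.2, 41.4]
ee_rot: [179.9, -0.1, 7.1]
force: [-0.3, -2.1, 5.9]
gripper_width: 24.0
time_s: 19.95
ee_pos: [553.8, 41.7, 41.4]
ee_rot: [179.9, -0.2, 7.1]
force: [0.0, -2.2, 5.2]
gripper_width: 23.7
time_s: 20.2
ee_pos: [553.7, 42.1, 41.4]
ee_rot: [179.9, -0.1, 7.1]
force: [0.3, -2.1, 4.3]
gripper_width: 23.8
[554.7 -25.7  41.4] [ 0.1 -2.1  4.3] [-0.25  0.2   0.05]
```

```bash
python3 -m creep '[[1,0,-0.4,0,0,0,0],[1,0,0,0,0,0,0]]';python3 -m creep '[[1,0,-0.4,0,0,0,0],[1,0,0,0,0,0,0]]';python3 -m creep '[[1,0,-0.4,0,0,0,0],[1,0,0,0,0,0,0]]';python3 -c "
from h import *
s=state();r=R.from_euler('z',-7,degrees=True);print(r.apply(s['ee_pos']).round(1),r.apply(s['force']).round(1),s['torque'].round(2))"
```

```text
time_s: 20.45
ee_pos: [553.7, 42.5, 41.4]
ee_rot: [179.9, -0.1, 7.1]
force: [0.2, -1.4, 6.0]
gripper_width: 23.7
time_s: 20.7
ee_pos: [553.7, 42.6, 41.5]
ee_rot: [179.9, -0.2, 7.1]
force: [1.2, -2.4, 5.9]
gripper_width: 23.9
time_s: 20.95
ee_pos: [553.7, 42.7, 41.4]
ee_rot: [179.9, -0.2, 7.1]
force: [0.6, -4.5, 5.2]
gripper_width: 23.7
[554.7 -25.1  41.4] [ 0.1 -4.6  5.2] [-0.75  0.15 -0.06]
```

Side stop touched (y′≈−25.1 against the expected −25.8). Now along +x to the end stop.

```bash
python3 -m creep '[[1,3,0,0,0,0,0],[1,3,0,0,0,0,0],[1,2,0,0,0,0,0],[1,0,0,0,0,0,0]]';python3 -m creep '[[1,0.5,0,0,0,0,0],[1,0,0,0,0,0,0]]';python3 -m creep '[[1,0.5,0,0,0,0,0],[1,0,0,0,0,0,0]]';python3 -c "
from h import *
s=state();r=R.from_euler('z',-7,degrees=True);print(r.apply(s['ee_pos']).round(1),r.apply(s['force']).round(1),s['torque'].round(2))"
```

```text
time_s: 21.45
ee_pos: [560.6, 43.5, 41.4]
ee_rot: [179.9, -0.0, 7.1]
force: [-2.3, -4.2, 7.2]
gripper_width: 23.2
time_s: 21.7
ee_pos: [560.7, 43.5, 41.4]
ee_rot: [179.9, 0.0, 7.1]
force: [-2.3, -4.8, 7.1]
gripper_width: 23.6
time_s: 21.95
ee_pos: [561.2, 43.6, 41.4]
ee_rot: [179.9, 0.0, 7.1]
force: [-2.6, -4.8, 8.8]
gripper_width: 23.7
[562.3 -25.1  41.4] [-3.2 -4.5  8.8] [-0.67  0.46 -0.05]
```

```bash
python3 -m creep '[[1,0.5,0,0,0,0,0],[1,0,0,0,0,0,0]]';python3 -m creep '[[1,0.5,0,-0.1,0,0,0],[1,0,0,0,0,0,0]]';python3 -m creep '[[1,0.5,0,0,0,0,0],[1,0,0,0,0,0,0]]';python3 -c "
from h import *
s=state();r=R.from_euler('z',-7,degrees=True);print(r.apply(s['ee_pos']).round(1),r.apply(s['force']).round(1),s['torque'].round(2))"
```

```text
time_s: 22.2
ee_pos: [561.7, 43.7, 41.4]
ee_rot: [179.9, 0.0, 7.1]
force: [-2.8, -4.9, 8.3]
gripper_width: 23.2
time_s: 22.45
ee_pos: [562.2, 43.7, 41.4]
ee_rot: [179.9, 0.0, 7.1]
force: [-2.9, -4.4, 7.4]
gripper_width: 24.0
time_s: 22.7
ee_pos: [562.7, 43.8, 41.4]
ee_rot: [179.9, 0.0, 7.1]
force: [-3.0, -4.4, 7.1]
gripper_width: 23.8
[563.8 -25.1  41.4] [-3.5 -4.   7.1] [-0.71  0.5  -0.06]
```

```bash
python3 -m creep '[[1,0.5,0,0,0,0,0],[1,0,0,0,0,0,0]]';python3 -m creep '[[1,0.4,0,0,0,0,0],[1,0,0,0,0,0,0]]';python3 -m creep '[[1,0.4,0,0,0,0,0],[1,0,0,0,0,0,0]]';python3 -c "
from h import *
s=state();r=R.from_euler('z',-7,degrees=True);print(r.apply(s['ee_pos']).round(1),r.apply(s['force']).round(1),s['torque'].round(2))"
```

```text
time_s: 22.95
ee_pos: [563.2, 43.8, 41.4]
ee_rot: [179.9, 0.0, 7.1]
force: [-2.3, -4.1, 7.5]
gripper_width: 23.7
time_s: 23.2
ee_pos: [563.2, 43.9, 41.4]
ee_rot: [179.9, 0.1, 7.1]
force: [-3.2, -5.3, 7.9]
gripper_width: 23.3
time_s: 23.45
ee_pos: [563.2, 43.9, 41.4]
ee_rot: [179.9, 0.1, 7.1]
force: [-4.3, -5.0, 9.4]
gripper_width: 23.3
[564.4 -25.1  41.4] [-4.9 -4.4  9.4] [-0.74  0.67 -0.05]
```

The end stop was touched at x′=564.4 against the predicted 564.3, so the insert is in the corner. I'll ease the downforce and build up the push on both stops.

```bash
python3 -m creep '[[1,0,0,-0.3,0,0,0],[1,0.4,-0.4,0,0,0,0],[1,0,0,0,0,0,0]]' 60;python3 -m creep '[[1,0.4,-0.4,0,0,0,0],[1,0,0,0,0,0,0]]';python3 -m creep '[[1,0.4,-0.3,0,0,0,0],[1,0,0,0,0,0,0]]';python3 -c "
from h import *
s=state();r=R.from_euler('z',-7,degrees=True);print(r.apply(s['ee_pos']).round(1),r.apply(s['force']).round(1),s['torque'].round(2),s['ee_rot'])"
```

```text
time_s: 23.82
ee_pos: [563.3, 43.9, 41.5]
ee_rot: [179.9, 0.1, 7.1]
force: [-4.8, -6.7, 6.6]
gripper_width: 23.5
time_s: 24.08
ee_pos: [563.3, 43.9, 41.5]
ee_rot: [179.8, 0.2, 7.1]
force: [-4.9, -7.4, 8.1]
gripper_width: 23.8
time_s: 24.32
ee_pos: [563.3, 44.0, 41.5]
ee_rot: [179.8, 0.2, 7.1]
force: [-6.5, -8.9, 9.8]
gripper_width: 23.8
[564.5 -25.   41.5] [-7.5 -8.   9.8] [-1.52  1.01 -0.25] [179.80430171   0.24004241   7.13461312]
```

The forces are building up evenly, but the arm yields about 0.2° in tilt. I'll work out the counter-turn to keep the insert flat.

```bash
python3 -c "
from h import *
go(*state()['ee_pos'],7.1)"; python3 -m creep '[[1,0,0,0,-0.2,-0.1,0],[1,0,0,0,0,0,0]]'; python3 -c "
from h import *
s=state();r=R.from_euler('z',-7,degrees=True);print(r.apply(s['ee_pos']).round(2),r.apply(s['force']).round(1),s['torque'].round(2),s['ee_rot']);go(*s['ee_pos'],7.1)"
```

```text
t 24.32 pos [563.3  44.   41.5] rot [179.8    0.24   7.13] F [-6.5 -8.9  9.8] w 23.8
turn(tool) [0.2  0.24 0.04] shift before turn [0. 0. 0.] after turn [0. 0. 0.]
time_s: 24.58
ee_pos: [563.3, 44.0, 41.6]
ee_rot: [179.6, 0.3, 7.1]
force: [-7.0, -8.9, 9.6]
gripper_width: 24.1
[564.51 -24.98  41.62] [-8.  -8.   9.6] [-1.38  0.94 -0.21] [179.60857759   0.33195771   7.12754012]
t 24.57 pos [563.3  44.   41.6] rot [179.61   0.33   7.13] F [-7.  -8.9  9.6] w 24.1
turn(tool) [0.39 0.33 0.03] shift before turn [0. 0. 0.] after turn [0. 0. 0.]
```

I guessed that sign before reading the output, and it should have been positive. I'll correct it now.

```bash
python3 -m creep '[[1,0,0,0,0.4,0.3,0],[1,0,0,0,0,0,0],[1,0,0,0,0,0,0]]'; python3 -c "
from h import *
s=state();r=R.from_euler('z',-7,degrees=True);print(r.apply(s['ee_pos']).round(2),r.apply(s['force']).round(1),s['torque'].round(2),s['ee_rot']);go(*s['ee_pos'],7.1)"
```

```text
time_s: 24.95
ee_pos: [563.3, 43.9, 41.4]
ee_rot: [-180.0, 0.0, 7.1]
force: [-5.6, -7.5, 9.7]
gripper_width: 23.6
[564.41 -25.08  41.4 ] [-6.5 -6.7  9.7] [-1.66  0.99 -0.19] [-1.79999144e+02  4.46757107e-02  7.13333600e+00]
t 24.95 pos [563.3  43.9  41.4] rot [-1.80e+02  4.00e-02  7.13e+00] F [-5.6 -7.5  9.7] w 23.6
turn(tool) [-0.    0.04  0.03] shift before turn [0. 0. 0.] after turn [0. 0. 0.]
```

It's flat again (z 41.4). The −0.19 N·m moment suggests slight CCW contact, so I'll trim yaw negative (tool z +) and watch the moment.

```bash
cat > q.py <<'E'
from h import *
s=state();r=R.from_euler('z',-7,degrees=True);print(r.apply(s['ee_pos']).round(2),r.apply(s['force']).round(1),'M',s['torque'].round(2),s['ee_rot'].round(3))
E
for i in 1; do python3 -m creep '[[1,0,0,0,0,0,0.2],[1,0,0,0,0,0,0]]' >/dev/null; python3 q.py; python3 -m creep '[[1,0,0,0,0,0,0.2],[1,0,0,0,0,0,0]]' >/dev/null; python3 q.py;python3 -m creep '[[1,0,0,0,0,0,0.2],[1,0,0,0,0,0,0]]' >/dev/null; python3 q.py; done
```

```text
[564.47 -25.06  41.4 ] [-6.5 -7.7  8.6] M [-1.51  0.91 -0.03] [1.7999e+02 4.2000e-02 6.9800e+00]
[564.44 -25.06  41.4 ] [-7.7 -8.3  9.2] M [-1.47  0.92  0.3 ] [1.79974e+02 4.40000e-02 6.85300e+00]
[564.42 -25.07  41.39] [-7.6 -7.9  8.9] M [-1.47  0.93  0.54] [1.79961e+02 5.00000e-02 6.70400e+00]
```

Mz crosses zero near yaw 6.98, which matches the fixture's measured 7.0. I'll return there and raise the push to about 11 N.

```bash
python3 -m creep '[[1,0,0,0,0,0,-0.38],[1,0,0,0,0,0,0]]' >/dev/null; python3 q.py; python3 -m creep '[[1,0.4,-0.3,-0.2,0.04,0.06,0],[1,0,0,0,0,0,0]]' >/dev/null; python3 q.py;python3 -m creep '[[1,0.4,-0.3,-0.1,0.04,0.06,0],[1,0,0,0,0,0,0]]' >/dev/null; python3 q.py
```

```text
[564.47 -25.08  41.42] [-6.5 -8.5  8.3] M [-1.57  0.91 -0.04] [1.7999e+02 3.9000e-02 6.9550e+00]
[564.48 -25.06  41.41] [-7.4 -8.9  8.1] M [-1.86  0.95 -0.13] [-1.79997e+02  3.30000e-02  6.96600e+00]
[564.47 -25.04  41.42] [-7.8 -9.5  8. ] M [-2.04  1.1  -0.12] [-1.79983e+02  2.40000e-02  6.97300e+00]
```

```bash
python3 -m creep '[[1,0.5,-0.2,-0.2,0,0.05,0],[1,0,0,0,0,0,0]]' >/dev/null; python3 q.py; python3 -m creep '[[1,0.5,-0.2,-0.1,0,0.05,0.03],[1,0,0,0,0,0,0]]' >/dev/null; python3 q.py;python3 -m creep '[[1,0.3,-0.2,0,0,0.02,0.03],[1,0,0,0,0,0,0]]' >/dev/null; python3 q.py; python3 -c "
from h import *
save('scene','s9'); save('wrist','w9')"; python3 q.py
```

```text
[564.43 -25.03  41.38] [-8.5 -9.7  7.2] M [-2.17  1.14 -0.16] [1.79999e+02 4.40000e-02 6.98400e+00]
[564.48 -25.    41.39] [ -9.1 -11.4   8.8] M [-2.26  1.3  -0.03] [1.79981e+02 5.20000e-02 6.97000e+00]
[564.47 -25.    41.41] [ -9.9 -11.6   8.9] M [-2.35  1.41 -0.  ] [1.79963e+02 6.80000e-02 6.95500e+00]
[564.48 -25.01  41.42] [-10.3 -12.3   9.1] M [-2.39  1.4  -0.06] [1.79963e+02 6.50000e-02 6.95500e+00]
```

View pics/w9.png

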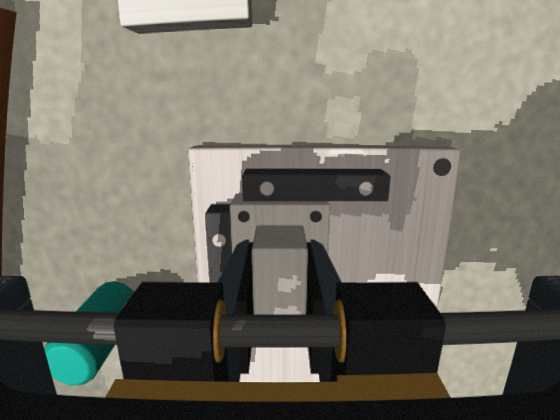

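View pics/s9.png

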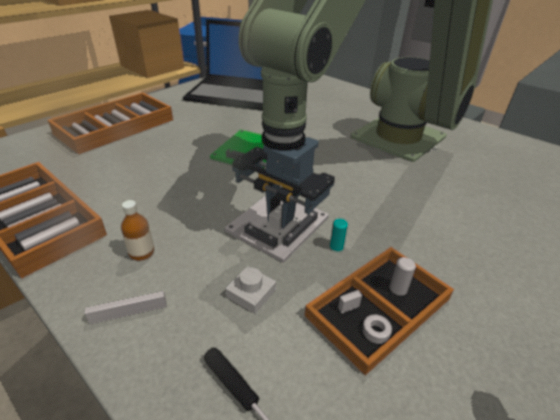

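```bash
python3 -m creep '[[1,0.4,0,0,0.04,0.06,0],[1,0,0,0,0,0,0],[1,0,0,0,0,0,0]]' >/dev/null; python3 q.py; python3 -m creep '[[1,0,0,0,0,0,0],[1,0,0,0,0,0,0],[1,0,0,0,0,0,0],[1,0,0,0,0,0,0]]'; python3 q.py
python3 - <<'E'
from h import *
f=save('wrist','w10'); crop(f,'c10',185,140,395,290,3.6)
E
```

```text
[564.5  -25.03  41.42] [-10.5 -11.1   9.8] M [-2.49  1.51  0.01] [1.79999e+02 5.10000e-02 6.95600e+00]
time_s: 28.18
ee_pos: [563.3, 44.0, 41.4]
ee_rot: [180.0, 0.1, 7.0]
force: [-8.6, -12.8, 8.8]
gripper_width: 23.5
[564.5  -25.01  41.43] [-10.1 -11.6   8.8] M [-2.5   1.55 -0.01] [1.79999e+02 5.10000e-02 6.95800e+00]
```

View pics/c10.png

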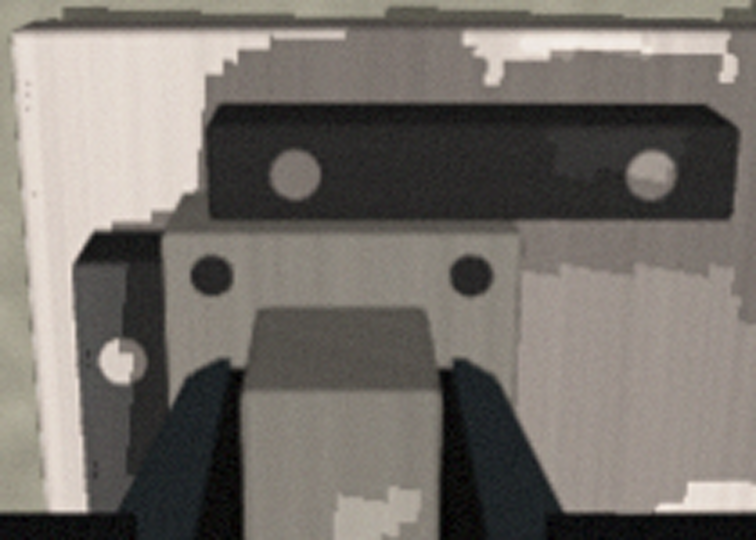

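The flange sits tight against both stops. Its front edge runs parallel to the end stop (crop rows ~218–230, the 6 mm that stands above it), and its left edge lies on the side stop. Forces are steady, so I'll hand it in.

```bash
python3 -c "
from h import *
print(job_done())"; python3 q.py
```

```text
the job is handed in; nothing more can be done
None
the job is handed in; nothing more can be done
```

The job is done and handed in at about 28 s of the 72 s allowed. I lifted the setting plug out of the nest and stood it in the empty compartment of the gauge case, then let go. The later scene pictures show it upright there. The oblong-core insert is set flat on the grey fixture's plate, long side along the long stop, and is still held pressed into the corner.

**Last checks:**
- **Push:** about 10 N toward the end stop and 11.6 N toward the side stop, steady over the final half second. These are wrist readings and may include up to about 3 N of friction with the plate, so the true push on the end stop could be a little under 10 N.
- **Seating:** the insert met the end stop within 0.2 mm of the position measured by camera, and the side stop within about 0.8 mm, which is inside the 2 mm calibration. The last wrist picture shows no gap at either stop.
- **Flatness and alignment:** tool tilt was about 0.05° at most, and the twisting moment was near zero at yaw 6.96°, against a measured fixture yaw of about 7.0°.

**One slip:** while pressing, I once turned the tool the wrong way, tilting it by up to about 0.4°. I corrected it on the next move, and it returned to the same height.

I never moved near the things in the case, the round-cored insert or the turquoise plug, and they look unchanged in the last scene picture. I did not take a final close-up of the small block. The insert did not come near it, but the arm hides it in the last pictures.

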